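# Wind the dovetail vice open and hold the pillow block up level

### The arm

A 6-joint arm with a two-finger parallel gripper is mounted at the origin on a cart in front of the work surface, level with it; the furniture and walls round the work are solid. World frame = base frame: x ahead of the robot, y to its left, z up, the work surface at z = 0. Lengths are in mm, angles in rad, forces in N, time in s.
With the tool pointing down it reaches from about 325 to 900 mm from the base axis. Payload 6.1 kg.
Tool frame: the origin (TCP) lies at the centre of the arm's flange, where the gripper is bolted on; the fingertips stand 173 mm ahead of it and the grasp point (between the pads) lies 155 mm ahead of it (arm.tcp_to_grasp is the distance from the TCP to the grasp point, in mm); z points along the fingers, y is the line along which they close (so a half turn about z gives the same grasp; the last joint's range is limited). The gripper opens to 85 mm and grips with 20 to 120 N. Pads are 22 mm wide; open, the fingers measure 114 mm over their backs; the gripper's body (76 mm by 85 mm) begins 54 mm behind the grasp point. The pads swing forward as they close: fully open they stand 13 mm farther back than shut.
Start: joints at [1.105, 0.22, 1.526, -0, 1.395, -0.126], TCP at [208.31, 589.257, 404.7] pointing down, gripper open.
Joint ranges: [-2.98, 2.98], [-0.91, 2.08], [0.09, 2.57], [-1.24, 4.39], [0.2, 2.65], [-2.68, 2.68]. Speed limits (rad/s): [2.57, 2.57, 3.01, 3.14, 3.14, 3.14].

### API

Orientations are given as a unit quaternion [w, x, y, z].
In Python, from cell import arm gives the robot as it stands. The module is installed in compiled form; this text tells all that it offers.
- The arm moves only by the shell command python3 -m creep 'ROWS'. ROWS is JSON, a list of rows, each a list of 7 numbers: the shift along the tool's x, y, z in units of 25 mm (1.0 is 25 mm), then the turn, a rotation vector about the tool's x, y, z in units of 6 degrees (1.0 is 6 degrees), then the closure, from -1 (fully open) to 1 (shut). In form: [[x, y, z, ax, ay, az, grip], ...]. A call has exactly 8 rows; each row shifts and turns the commanded pose from where the row before left it, along the tool's axes as they then stand; what a row does not reach is not made up. A row lasts 1/12 s, in which the tool goes at most 41.7 mm and 7.16 degrees, less where a joint would pass 70% of its speed; a pose out of reach is approached as far as the arm can. A call is refused whole if a number of a shift passes 1 or a number of a turn 1, either way. A call with a gripper value outside its range is refused whole. The fingers move at their own pace and stop on an object; the grip force is fixed at half the most. Time passes only in rows, so rows that do not move let the fingers close, or fill a call up. It gives the time, the measured TCP pose, the force, the opening and the grip force at its end, in the units of the state.
- arm.get_state(): the state, without advancing time (a new reading comes with each control period).
- arm.snapshot(name): name is "side" or "top"; returns a dict with "frame" (480x640x3 uint8, red, green, blue), "camera_matrix" (3x3 intrinsics, pixels), "k1" (the pictures are not rectified: a ray, as slopes to the right and down, at radius r is drawn at 1 + k1 r^2 times it, then the intrinsics apply), "xyz" and "attitude" of the camera in the world. Camera axes: x right, y down, z forward; pixel columns grow to the right and rows downward; lengths in mm; the calibration is good to about 2 mm. A picture is of the moment at which its call begins. There is no depth.
- arm.sign_off(): hands the job in; it is judged then, once.
The state is a dict: "clock": time; "q": joint angles; "joint_velocities": joint speeds; "joint_torque": joint torques, N m; "position": TCP position; "ee_rot": TCP orientation; "force": force on the tool from outside, world axes, zero at the start; "wrist_torque": the same for the moment, N m; "gripper_width": finger opening in mm; "finger_force": force on a finger pad.
Only numpy, scipy, OpenCV 4.12 (cv2) and the standard library are available. Lean on these libraries where they do the work, as an engineer would, in place of code of your own. Each camera call takes 0.05 s, during which the arm holds its last target. There are 200 camera calls.

### The job

Wind the black handwheel of the vice one full turn anticlockwise as seen from the robot, hand over hand from above, until its red mark is back where it started and the two jaws have let go of the dovetail foot. Then grip the aluminium pillow block across its body at its balance point, lift it straight up out of the vice and finish while still holding it level and still about ten centimetres above its seat, so that foot and seat can be inspected. Leave the other tools and blocks on the bench where they lie.

Things in the scene. Friction and masses are not known exactly. Their poses are not given: they have to be found in the camera images.
- vice: Self-centring vice bolted to the bench, base 176 x 116 mm. Origin: centre of its underside, on the bench. x runs from the handwheel (-x side, facing the robot) to the back, z up; yaw within 0.3 rad. Two jaws along y, each 74 mm long, outer ends 52 mm from the middle in x, flat tops 82 mm up; they overhang the work's foot by 3 mm. Bed 148 mm long in x, top at 66 mm.
- vice_seat (a point): Centre of the top of the seat between the jaws, on which the foot rests: 76 mm above the vice's origin; axes as the vice.
- handwheel (a joint): Wheel angle, rad. 0: jaws nipped, cannot go lower; starts at 0 to 0.5. Grows as it opens, anticlockwise for the robot: the top of the rim moves to the vice's +y (left). One turn (6.28) draws each jaw back 6 mm; the work can rise from about 3.5 on, with 3 mm to spare each side after one turn. Friction 0.12 N m (3 to 5 N at the rim), stays where left, stop at 12.5.
- wheel_hub (a point): Centre of the upright black three-spoke handwheel, at (-125, 0, 60) mm in the vice's frame; its axis is the vice's x. 100 mm across; round rim 12 mm thick, centre line at 44 mm radius; red mark on the rim, no crank handle. From above, fingers can pinch the top of the rim front to back (60 mm free on both sides), carry it 0.7 rad either side of the top and go back; pads may pivot on it.
- pillow_block: The work: aluminium, 34 mm wide (x), 150 long (y), 0.5 to 0.75 kg. Origin: middle of the underside of its dovetail foot; z up, y along the jaws. Foot 6.5 mm high, 30 wide below, 24 at the neck; above it a bar with vertical sides from 6.5 to 46.5 mm; from y = 28.5 to 74.5 mm a rounded boss with a steel bush, top at 71.5, makes this end heavy. It starts up to 12 mm off centre along the jaws.
- balance (a point): Balance point of the pillow block, at (0, 12, 32) mm in its frame: at its centre of mass, beside the boss, a good place to grip the two vertical sides (34 mm apart along x).
- cube: Bystander: bright steel block 50 x 62 x 34 mm lying right of the vice; origin at the centre of its underside.
- step_block_a: Bystander: stepped clamping block 30 x 67 x 55 mm at the back left; origin at the centre of its underside.
- packer_a: Bystander: small dark steel packer 20 x 45 x 18 mm on the left; origin at the centre of its underside.
- parallel_b: Bystander: bright ground steel parallel 18 x 280 x 24 mm lying on the right behind the vice; origin at the centre of its underside.
- nut_big: Bystander: hexagon nut 36 x 41 x 29 mm on the right; origin at the centre of its underside.
- file: Bystander: flat file 310 mm long with an orange-brown wooden handle, 29 mm thick, lying on the left; origin at the centre of its underside.
Mind the look-alikes: they are no part of the job. Of the things shaped like the pillow_block, the aluminium one is meant.

How it is judged:
By the outcome, as a careful person would: the job done as asked, in the order asked, and still so for the second after the job is handed in, while the arm keeps its last pose, push and grip.
It also fails if it takes over 70 s, if anything falls off the work surface, if the arm or the gripper's body presses on something with over 40 N, if the wrist force passes 120 N, or if a joint passes its speed limit or range.

## Working session

There is one attempt and no reset: what is moved stays moved. The work goes in short steps, Python scripts to look and compute and a shell command to move; the robot and the scene stay as the last step left them, time stands still between calls to the robot, and variables do not carry over. Pictures are saved under pics/ and viewed, at most 10 in all, crops included, and the job is handed in when it is done.

```bash
mkdir -p pics
cat > h.py <<'E'
import numpy as np,cv2
from scipy.spatial.transform import Rotation as R
from cell import arm
def rot(q): return R.from_quat([q[1],q[2],q[3],q[0]])
def snap(n,f):
    s=arm.snapshot(n); cv2.imwrite('pics/'+f,s['frame'][:,:,::-1]); np.save('pics/'+f+'.npy',s,allow_pickle=True); return s
def load(f): return np.load('pics/'+f+'.npy',allow_pickle=True).item()
def ray(s,u,v):
    K=np.array(s['camera_matrix']); p=cv2.undistortPoints(np.array([[[u,v]]],float),K,np.array([s['k1'],0,0,0,0.]))[0,0]
    return np.array(s['xyz']),rot(s['attitude']).apply([p[0],p[1],1])
def at(s,u,v,z):
    o,d=ray(s,u,v); return o+d*(z-o[2])/d[2]
def proj(s,P):
    P=np.atleast_2d(P).astype(float); c=rot(s['attitude']).inv().apply(P-np.array(s['xyz']))
    return cv2.projectPoints(c.reshape(-1,1,3),np.zeros(3),np.zeros(3),np.array(s['camera_matrix']),np.array([s['k1'],0,0,0,0.]))[0][:,0]
E
python3 - <<'E'
from h import *
for n in('top','side'):
    s=snap(n,n+'0.png'); print(n,s['xyz'],s['attitude'],s['camera_matrix'],s['k1'])
print(arm.get_state())
E
```

```text
top [ 255.48928452  -58.1204708  1584.87274802] [ 0.06709033 -0.69690131  0.71048869 -0.07094548] [[561.03827009   0.         321.42686895]
 [  0.         561.03827009 236.1458997 ]
 [  0.           0.           1.        ]] -0.1733447640088621
side [  550.94284913 -1088.68010351   633.26304034] [-5.15526360e-01  8.56822165e-01 -9.38552196e-03  5.12272641e-04] [[525.2574436    0.         314.46530619]
 [  0.         525.2574436  242.65759411]
 [  0.           0.           1.        ]] -0.0010955557533809794
{'clock': 0.1, 'q': array([ 1.10488372e+00,  2.21128802e-01,  1.52747622e+00, -6.74116418e-06,
        1.39471752e+00, -1.26061774e-01]), 'joint_velocities': array([-0.00074912, -0.00237771, -0.00261636,  0.00221296,  0.00177542,
       -0.00065864]), 'joint_torque': array([ 3.93012160e-04, -4.98241997e+01, -3.90546012e+01, -1.24041853e-04,
        5.62027650e-03,  1.25918800e-05]), 'position': array([208.214721  , 589.04248412, 403.73066492]), 'ee_rot': array([-2.49116488e-04,  1.69108192e-01,  9.85597114e-01, -8.28298150e-04]), 'force': array([ 0.23251712, -0.29970355,  0.01224303]), 'wrist_torque': array([-0.04817145, -0.03426874, -0.00269693]), 'finger_force': 0.0, 'gripper_width': 85.18190986006095}
```

View pics/top0.png

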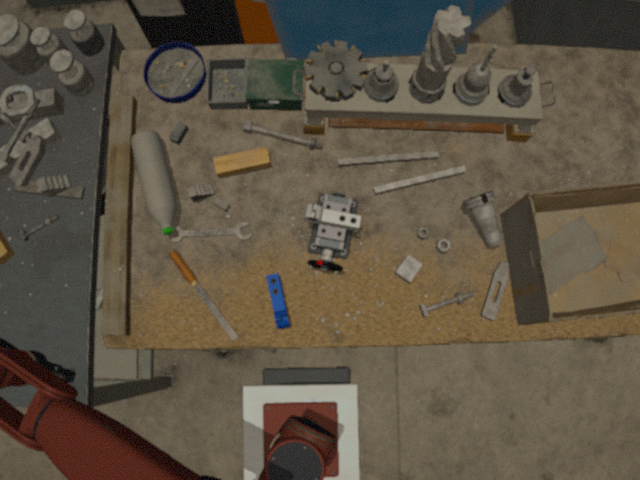

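View pics/side0.png

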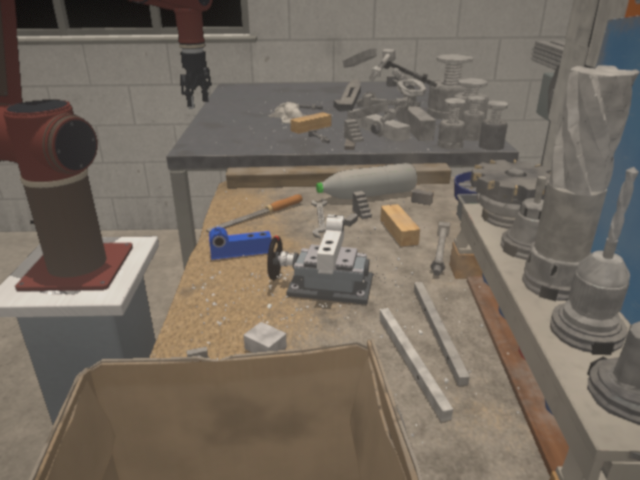

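The top view shows the vice at (333,222), its wheel at (325,265), and the light aluminium block between the jaws at (333,215). The blue look-alike lies loose at (278,300) in the top view and (240,243) in the side view. I take the aluminium one, and I'll confirm it in an enlarged crop.

Run:
```python
from h import *
a=cv2.imread('pics/top0.png')[180:285,285:385]; b=cv2.imread('pics/side0.png')[205:310,255:385]
a=cv2.resize(a,None,fx=4,fy=4,interpolation=2)[:, :]; b=cv2.resize(b,None,fx=3,fy=3,interpolation=2)
b=cv2.copyMakeBorder(b,0,a.shape[0]-b.shape[0],0,0,0)
cv2.imwrite('pics/crop0.png',np.hstack([a,b]))
```

```text
(no output)
```

View pics/crop0.png

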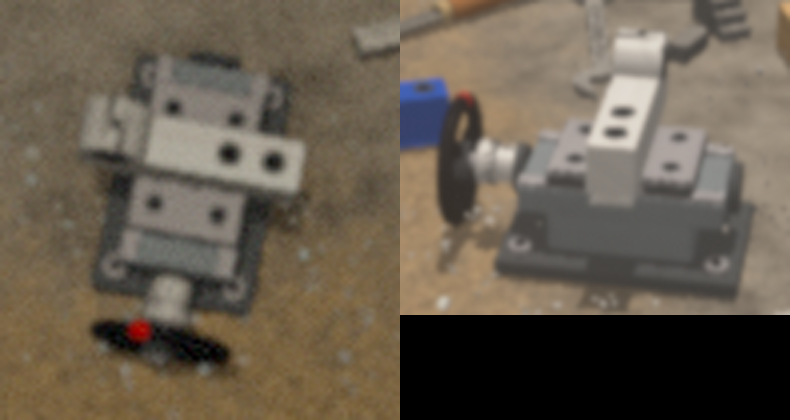

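The crop confirms it: the aluminium block is clamped in the vice, with its boss on the left at crop (110,130), and the red mark is near the top of the wheel at (140,330). The blue one is loose. Next I fit the vice pose.

```bash
cat > fit.py <<'E'
from h import *
from scipy.optimize import least_squares
t,s=load('top0.png'),load('side0.png')
T=lambda u,v:(285+u/4,180+v/4); S=lambda u,v:(255+(u-400)/3,205+v/3)
# (cam, pixel, vice pt, isblock)
O=[(t,T(92,328),(-125,50,60),0),(t,T(228,356),(-125,-50,60),0),
(t,T(305,143),(17,-75,122.5),1),(t,T(298,195),(-17,-75,122.5),1),
(t,T(95,290),(-88,58,12),0),(t,T(248,314),(-88,-58,12),0),(t,T(138,56),(88,58,12),0),(t,T(291,82),(88,-58,12),0),
(s,S(588,140),(-17,-75,122.5),1),(s,S(637,148),(17,-75,122.5),1),(s,S(590,200),(-17,-75,82),1),
(s,S(498,270),(-88,-58,0),0),(s,S(740,298),(88,-58,0),0),(s,S(460,93),(-125,0,110),0),(s,S(458,226),(-125,0,10),0)]
def W(p,q,b):
    q=np.array(q,float)+[0,p[3]*b,0]; return R.from_euler('z',p[2]).apply(q)+[p[0],p[1],0]
def res(p): return np.concatenate([proj(c,W(p,q,b))[0]-px for c,px,q,b in O])
r=least_squares(res,[500,-60,-.2,0],x_scale=[10,10,.1,5],loss='soft_l1'); p=r.x
if __name__=='__main__':
    print(p,'\n',res(p).reshape(-1,2).round(1).tolist())
    print('hub',W(p,(-125,0,60),0),'rimtop',W(p,(-125,0,104),0),'bal',W(p,(0,12,108),1))
    c=rot([-2.49e-4,.169108,.985597,-.000828]); print('tool axes',c.as_matrix().round(3).tolist())
    # mark: red
    o,d=ray(t,*T(140,330)); n=R.from_euler('z',p[2]).apply([1,0,0]); h=W(p,(-125,0,60),0); k=n@(h-o)/(n@d)
    m=R.from_euler('z',-p[2]).apply(o+k*d-h);print('mark',m)
E
python3 fit.py
```

```text
[ 5.97876724e+02 -1.02987886e+02 -1.97692434e-01  2.87751496e+00] 
 [[-0.6, 0.2], [1.2, -0.4], [0.1, -0.6], [-0.3, -1.4], [-1.4, -0.9], [0.5, 0.2], [-1.2, -1.2], [-0.0, -0.8], [-0.5, 1.5], [-0.0, 0.2], [-1.1, -1.2], [-1.5, 2.0], [-0.4, 0.5], [-1.1, 2.2], [1.6, -2.7]]
hub [475.31142239 -78.4369811   60.        ] rimtop [475.31142239 -78.4369811  104.        ] bal [600.79877531 -88.40014867 108.        ]
tool axes [[-0.943, 0.333, -0.001], [0.333, 0.943, -0.002], [0.0, -0.002, -1.0]]
mark [-3.25831307e-14  1.47664297e+01  3.67429723e+01]
```

```bash
M="python3 -m creep"
for i in 1 2 3; do python3 -m creep '[[-0.79,-0.9,0,0,0,0,-1],[-0.79,-0.9,0,0,0,0,-1],[-0.79,-0.9,0,0,0,0,-1],[-0.79,-0.9,0,0,0,0,-1],[-0.79,-0.9,0,0,0,0,-1],[-0.79,-0.9,0,0,0,0,-1],[-0.79,-0.9,0,0,0,0,-1],[-0.79,-0.9,0,0,0,0,-1]]' | tail -c 600; done
python3 -m creep '[[0,0,0.15,0,0,0.97,0],[0,0,0.15,0,0,0.97,0],[0,0,0.15,0,0,0.97,0],[0,0,0.15,0,0,0.97,0],[0,0,0.15,0,0,0.97,0],[0,0,0.15,0,0,0.97,0],[0,0,0.15,0,0,0.97,0],[0,0,0.15,0,0,0.97,0]]' | tail -c 600
python3 -m creep '[[0,0,0.15,0,0,0.97,0],[0,0,0.15,0,0,0.97,0],[0,0,0.15,0,0,0.97,0],[0,0,0.15,0,0,0.97,0],[0,0,0.15,0,0,0.97,0],[0,0,0.15,0,0,0.97,0],[0,0,0,0,0,0,0],[0,0,0,0,0,0,0]]' | tail -c 600
cat > g.py <<'E'
from fit import *
def where(p=p,tgt=None):
    st=arm.get_state(); Rm=rot(st['ee_rot']); g=np.array(st['position'])+Rm.apply([0,0,155])
    t=W(p,(-125,0,104),0) if tgt is None else np.array(tgt)
    yd=Rm.apply([0,1,0]); vx=R.from_euler('z',p[2]).apply([1,0,0])
    print('clk',round(st['clock'],2),'grasp',g.round(1),'in vice',R.from_euler('z',-p[2]).apply(g-[p[0],p[1],0]).round(1),'to go tool units',(Rm.inv().apply(t-g)/25).round(3),'w',round(st['gripper_width'],1),'F',np.round(st['force'],1),'ff',round(st['finger_force'],1))
    print('axes err(deg)',np.degrees([np.cross(yd,vx)[2],Rm.apply([0,0,1])[0],Rm.apply([0,0,1])[1]]).round(2),'q',st['q'].round(2))
E
python3 -c "
from g import *
where()"
```

```text
clock: 0.77
position: [297.4, 365.4, 404.2]
ee_rot: [-0.0, 0.169, 0.986, -0.0]
force: [0.8, 0.6, 0.1]
gripper_width: 85.7
finger_force: 0.0
clock: 1.43
position: [386.3, 143.1, 404.5]
ee_rot: [-0.0, 0.169, 0.986, -0.0]
force: [1.1, 0.1, -0.3]
gripper_width: 85.6
finger_force: 0.0
clock: 2.1
position: [475.3, -79.4, 404.3]
ee_rot: [-0.0, 0.169, 0.986, 0.0]
force: [0.1, -0.1, 0.3]
gripper_width: 85.6
finger_force: 0.0
clock: 2.77
position: [475.0, -77.8, 374.0]
ee_rot: [-0.0, 0.547, 0.837, -0.0]
force: [0.0, 0.2, -0.2]
gripper_width: 42.7
finger_force: 0.0
clock: 3.43
position: [475.0, -77.8, 351.7]
ee_rot: [-0.0, 0.77, 0.638, -0.0]
force: [-1.3, -0.7, 0.0]
gripper_width: 42.6
finger_force: 0.0
clk 3.43 grasp [474.8 -77.7 196.7] in vice [-125.6    0.6  196.7] to go tool units [-0.025  0.028  3.71 ] w 42.6 F [-1.3 -0.7  0. ] ff 0.0
axes err(deg) [-0.55 -0.06  0.02] q [-0.33 -0.08  1.95  0.    1.28 -0.14]
```

```bash
python3 -m creep '[[0,0,0.5,0,0,0,0],[0,0,0.5,0,0,0,0],[0,0,0.5,0,0,0,0],[0,0,0.5,0,0,0,0],[0,0,0.2,0,0,0,0],[0,0,0,0,0,0,0],[0,0,0,0,0,0,0],[0,0,0,0,0,0,0]]' | tail -c 600
python3 - <<'E'
from g import *
where()
s=snap('side','side1.png');b=cv2.imread('pics/side1.png')[165:305,230:390]
cv2.imwrite('pics/c1.png',cv2.resize(b,None,fx=5,fy=4.2857,interpolation=2) if 0 else cv2.resize(b,None,fx=4,fy=4,interpolation=2))
E
```

```text
clock: 4.1
position: [475.6, -78.0, 298.1]
ee_rot: [0.001, 0.771, 0.637, 0.0]
force: [-0.1, 0.8, -0.2]
gripper_width: 42.3
finger_force: 0.0
clk 4.1 grasp [475.8 -78.1 143.1] in vice [-124.6    0.5  143.1] to go tool units [-0.019 -0.02   1.566] w 42.3 F [-0.1  0.8 -0.2] ff 0.0
axes err(deg) [-0.43  0.08 -0.03] q [-0.33 -0.02  1.99 -0.    1.16 -0.14]
```

View pics/c1.png

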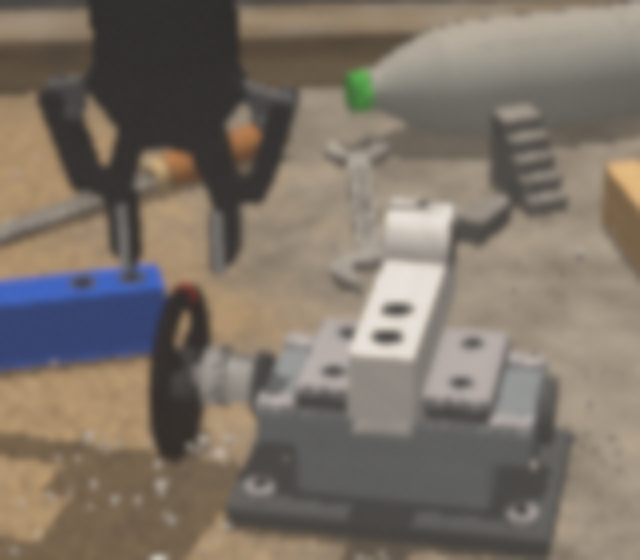

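Run:
```python
from g import *
s=load('side1.png');st=arm.get_state();Rm=rot(st['ee_rot'])
C=lambda P:((proj(s,P)-[230,165])*4).round(0).tolist()
P=np.array(st['position'])
for y in(-21,0,21): print('tip',y,C(P+Rm.apply([0,y,173-6])))
print('hubcentre',C(W(p,(-125,0,60),0)),'rimtop110',C(W(p,(-125,0,110),0)),'bot',C(W(p,(-125,0,10),0)),'rim+10mm',C(W(p,(-115,0,110),0)))
i=cv2.imread('pics/side1.png')[225:285,255:290].astype(int); 
for v in range(234,284,4):
  r=i[v-225].sum(1); print(v,r.tolist())
```

```text
tip -21 [[137.0, 255.0]]
tip 0 [[175.0, 257.0]]
tip 21 [[213.0, 260.0]]
hubcentre [[180.0, 373.0]] rimtop110 [[176.0, 293.0]] bot [[184.0, 450.0]] rim+10mm [[194.0, 294.0]]
234 [358, 360, 357, 349, 330, 297, 261, 234, 237, 269, 298, 325, 346, 359, 373, 398, 413, 416, 411, 408, 408, 412, 416, 414, 412, 412, 403, 393, 378, 376, 379, 384, 387, 392, 390]
238 [311, 302, 295, 291, 285, 284, 282, 276, 273, 267, 261, 254, 252, 249, 250, 267, 287, 270, 214, 168, 154, 160, 182, 197, 211, 280, 364, 409, 419, 424, 426, 426, 424, 427, 423]
242 [235, 234, 235, 234, 235, 234, 235, 233, 233, 235, 233, 233, 234, 233, 219, 191, 160, 150, 144, 154, 189, 213, 186, 150, 143, 166, 247, 343, 406, 432, 436, 434, 432, 428, 428]
246 [235, 235, 235, 234, 234, 235, 235, 235, 235, 235, 235, 235, 232, 217, 184, 160, 154, 150, 175, 261, 352, 356, 265, 174, 146, 149, 193, 297, 393, 432, 434, 431, 431, 431, 428]
250 [235, 235, 233, 236, 236, 236, 234, 238, 237, 239, 238, 239, 223, 189, 162, 152, 149, 164, 238, 309, 296, 223, 164, 149, 147, 152, 189, 275, 361, 392, 393, 394, 397, 398, 404]
254 [277, 278, 275, 282, 29
[... 712 characters left out ...]
 428, 424, 411, 403, 403, 409, 414, 414, 379, 285, 186, 148, 145, 143, 142, 147, 148, 145, 146, 147, 156, 208, 306, 395, 431, 445, 454, 447, 440, 439, 442, 447]
274 [430, 439, 437, 428, 418, 409, 408, 414, 417, 427, 432, 421, 369, 268, 175, 148, 144, 145, 145, 145, 146, 156, 172, 208, 314, 407, 424, 410, 416, 433, 453, 468, 458, 448, 438]
278 [315, 330, 319, 304, 294, 289, 289, 296, 302, 305, 307, 309, 318, 312, 259, 194, 159, 151, 149, 154, 174, 218, 265, 295, 323, 339, 365, 401, 451, 494, 496, 450, 410, 399, 404]
282 [291, 287, 289, 294, 297, 294, 295, 293, 294, 297, 298, 301, 308, 329, 344, 323, 296, 282, 277, 280, 286, 288, 287, 289, 293, 297, 297, 298, 297, 296, 300, 302, 300, 296, 291]
```

The fit agrees with the image: the wheel centre is at about (180,373) in the crop, and the fingers straddle its plane at (137..213,255). I go down to the -0.7 rad side and pinch.

```bash
python3 -m creep '[[-0.19,0,0,0,0,0,0],[-0.19,0,0.33,0,0,0,0],[-0.19,0,0.33,0,0,0,0],[-0.19,0,0.33,0,0,0,0],[-0.19,0,0.33,0,0,0,0],[-0.2,-0.02,0.33,0,0,0,0],[0,0,0.33,0,0,0,0],[0,0,0,0,0,0,0]]' | tail -c 300
python3 -c "
from g import *
where()"
python3 -m creep '[[0,0,0,0,0,0,1],[0,0,0,0,0,0,1],[0,0,0,0,0,0,1],[0,0,0,0,0,0,1],[0,0,0,0,0,0,1],[0,0,0,0,0,0,1],[0,0,0,0,0,0,1],[0,0,0,0,0,0,1]]' | tail -c 300
python3 -c "
from g import *
where()"
```

```text
clock: 4.82
position: [468.2, -106.0, 245.3]
ee_rot: [-0.002, 0.772, 0.636, -0.001]
force: [-0.9, 0.6, -0.1]
gripper_width: 42.6
finger_force: 0.0
clk 4.82 grasp [ 467.7 -105.8   90.3] in vice [-127.1  -28.3   90.3] to go tool units [ 1.132  0.09  -0.548] w 42.6 F [-0.9  0.6 -0.1] ff 0.0
axes err(deg) [-0.33 -0.21  0.09] q [-0.39  0.06  2.03  0.    1.06 -0.2 ]
clock: 5.48
position: [468.9, -105.9, 248.0]
ee_rot: [-0.0, 0.771, 0.636, -0.0]
force: [-6.3, 0.1, 5.3]
gripper_width: 10.4
finger_force: 58.9
clk 5.48 grasp [ 468.7 -105.9   93. ] in vice [-126.1  -28.2   93. ] to go tool units [ 1.128  0.049 -0.44 ] w 10.4 F [-6.3  0.1  5.3] ff 58.9
axes err(deg) [-0.38 -0.08  0.01] q [-0.39  0.05  2.03 -0.    1.06 -0.19]
```

```bash
python3 -m creep '[[0.251,0,-0.177,0,0,0,1],[0.279,0,-0.13,0,0,0,1],[0.297,0,-0.08,0,0,0,1],[0.306,0,-0.027,0,0,0,1],[0.306,0,0.027,0,0,0,1],[0.297,0,0.08,0,0,0,1],[0.279,0,0.13,0,0,0,1],[0.251,0,0.177,0,0,0,1]]' | tail -c 300
python3 - <<'E'
from g import *
where()
s=snap('side','side2.png');b=cv2.imread('pics/side2.png')[165:305,230:390]
s=snap('top','top2.png');a=cv2.imread('pics/top2.png')[180:285,285:385]
f=lambda i:cv2.resize(i,(395,420),interpolation=2)
cv2.imwrite('pics/c2.png',np.hstack([f(a),f(b)]))
E
```

```text
clock: 6.15
position: [480.3, -51.1, 249.9]
ee_rot: [0.001, 0.771, 0.637, -0.001]
force: [-11.7, -5.2, 17.2]
gripper_width: 10.2
finger_force: 69.2
clk 6.15 grasp [480.3 -51.7  94.9] in vice [-125.3   27.2   94.9] to go tool units [-1.09   0.007 -0.36 ] w 10.2 F [-11.7  -5.2  17.2] ff 69.2
axes err(deg) [-0.4   0.   -0.19] q [-0.27  0.06  2.02 -0.    1.06 -0.08]
```

View pics/c2.png

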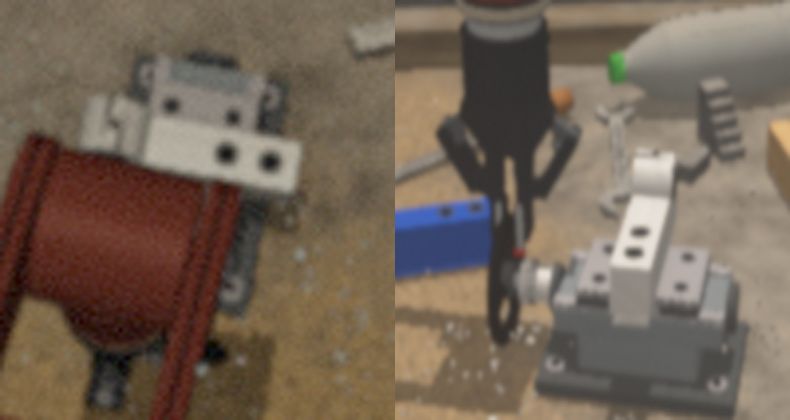

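The stroke turned the wheel: the mark went from the top down to (520,253) in the right-hand crop, and the pinch held. Next: regrip cycles.

```bash
cat > mark.py <<'E'
from g import *
def mark(f=None):
    s=snap('side',f or 'm%d.png'%int(arm.get_state()['clock']*100)); i=s['frame'].astype(int)
    m=(i[...,0]-np.maximum(i[...,1],i[...,2])>45); m[:215]=0;m[290:]=0;m[:,:255]=0;m[:,300:]=0
    v,u=np.nonzero(m)
    if len(u)<3: print('mark hidden');return
    o,d=ray(s,u.mean(),v.mean()); n=R.from_euler('z',p[2]).apply([1,0,0]); h=W(p,(-125,0,60),0); k=n@(h-o)/(n@d)
    q=R.from_euler('z',-p[2]).apply(o+k*d-h); print('mark px',u.mean().round(1),v.mean().round(1),len(u),'wheel y,z',q[1:].round(1),'angle from top',np.arctan2(q[1],q[2]).round(2),'z-only',np.arccos(np.clip(q[2]/44,-1,1)).round(2))
E
python3 - <<'E'
import mark as k
from h import *
for f in('side1.png','side2.png'):
    k.snap=lambda n,g:load(f); k.mark()
E
python3 -m creep '[[0,0,0,0,0,0,0],[0,0,0,0,0,0,0],[0,0,0,0,0,0,0],[-0.416,0,-0.261,0,0,0,0],[-0.472,0,-0.136,0,0,0,0],[-0.491,0,0,0,0,0,0],[-0.472,0,0.136,0,0,0,0],[-0.416,0,0.261,0,0,0,0]]' | tail -c 100
python3 -m creep '[[0,0,0,0,0,0,0],[0,0,0,0,0,0,0],[0,0,0,0,0,0,1],[0,0,0,0,0,0,1],[0,0,0,0,0,0,1],[0,0,0,0,0,0,1],[0,0,0,0,0,0,1],[0,0,0,0,0,0,1]]' | tail -c 100
python3 -c "
from mark import *
where();mark()"
```

```text
mark hidden
mark px 279.5 248.7 6 wheel y,z [42.8  1.2] angle from top 1.54 z-only 1.54
e_rot: [0.001, 0.772, 0.636, 0.001]
force: [-0.7, -0.2, -0.9]
gripper_width: 42.9
finger_force: 0.0
e_rot: [-0.001, 0.771, 0.636, -0.0]
force: [-5.1, -0.1, 4.1]
gripper_width: 10.5
finger_force: 58.7
clk 7.58 grasp [ 468.8 -105.6   92.7] in vice [-126.1  -27.9   92.7] to go tool units [ 1.118  0.05  -0.452] w 10.5 F [-5.1 -0.1  4.1] ff 58.7
axes err(deg) [-0.39 -0.08  0.03] q [-0.39  0.05  2.03 -0.    1.06 -0.19]
mark px 280.8 248.4 5 wheel y,z [54.4 -4.3] angle from top 1.65 z-only 1.67
```

```bash
python3 -m creep '[[0.251,0,-0.177,0,0,0,1],[0.279,0,-0.13,0,0,0,1],[0.297,0,-0.08,0,0,0,1],[0.306,0,-0.027,0,0,0,1],[0.306,0,0.027,0,0,0,1],[0.297,0,0.08,0,0,0,1],[0.279,0,0.13,0,0,0,1],[0.251,0,0.177,0,0,0,1]]' >/dev/null
python3 -c "
from mark import *
where();mark()"
python3 -m creep '[[0,0,0,0,0,0,0],[0,0,0,0,0,0,0],[0,0,0,0,0,0,0],[-0.416,0,-0.261,0,0,0,0],[-0.472,0,-0.136,0,0,0,0],[-0.491,0,0,0,0,0,0],[-0.472,0,0.136,0,0,0,0],[-0.416,0,0.261,0,0,0,0]]' | tail -c 100
python3 -m creep '[[0,0,0,0,0,0,0],[0,0,0,0,0,0,0],[0,0,0,0,0,0,1],[0,0,0,0,0,0,1],[0,0,0,0,0,0,1],[0,0,0,0,0,0,1],[0,0,0,0,0,0,1],[0,0,0,0,0,0,1]]' | tail -c 100
python3 -c "
from mark import *
where();mark()"
python3 -m creep '[[0.251,0,-0.177,0,0,0,1],[0.279,0,-0.13,0,0,0,1],[0.297,0,-0.08,0,0,0,1],[0.306,0,-0.027,0,0,0,1],[0.306,0,0.027,0,0,0,1],[0.297,0,0.08,0,0,0,1],[0.279,0,0.13,0,0,0,1],[0.251,0,0.177,0,0,0,1]]' >/dev/null
python3 -c "
from mark import *
where();mark()"
```

```text
clk 8.3 grasp [480.4 -51.5  94.3] in vice [-125.3   27.4   94.3] to go tool units [-1.096  0.005 -0.383] w 10.2 F [-10.8  -6.   14.1] ff 66.2
axes err(deg) [-0.41  0.02 -0.18] q [-0.27  0.06  2.02 -0.    1.06 -0.08]
mark px 278.0 267.9 16 wheel y,z [ 21.9 -37.4] angle from top 2.61 z-only 2.59
e_rot: [0.001, 0.772, 0.636, 0.001]
force: [-0.5, -0.5, -0.2]
gripper_width: 42.6
finger_force: 0.0

ee_rot: [-0.001, 0.771, 0.637, -0.0]
force: [-4.3, 0.3, 4.2]
gripper_width: 9.9
finger_force: 58.7
clk 9.68 grasp [ 468.8 -105.7   92.7] in vice [-126.1  -28.    92.7] to go tool units [ 1.12   0.05  -0.452] w 9.9 F [-4.3  0.3  4.2] ff 58.7
axes err(deg) [-0.39 -0.08  0.02] q [-0.39  0.05  2.03 -0.    1.06 -0.2 ]
mark px 278.2 268.4 16 wheel y,z [ 23.3 -39.6] angle from top 2.61 z-only 2.69
clk 10.4 grasp [480.3 -51.6  94.5] in vice [-125.3   27.3   94.5] to go tool units [-1.093  0.006 -0.376] w 10.5 F [-11.3  -5.5  17.5] ff 69.1
axes err(deg) [-0.4   0.   -0.18] q [-0.27  0.06  2.02 -0.    1.06 -0.08]
mark px 273.0 278.5 4 wheel y,z [-24.  -37.7] angle from top -2.58 z-only 2.6
```

```bash
for i in 1 2; do
python3 -m creep '[[0,0,0,0,0,0,0],[0,0,0,0,0,0,0],[0,0,0,0,0,0,0],[-0.416,0,-0.261,0,0,0,0],[-0.472,0,-0.136,0,0,0,0],[-0.491,0,0,0,0,0,0],[-0.472,0,0.136,0,0,0,0],[-0.416,0,0.261,0,0,0,0]]' | tail -c 100
python3 -m creep '[[0,0,0,0,0,0,0],[0,0,0,0,0,0,0],[0,0,0,0,0,0,1],[0,0,0,0,0,0,1],[0,0,0,0,0,0,1],[0,0,0,0,0,0,1],[0,0,0,0,0,0,1],[0,0,0,0,0,0,1]]' >/dev/null
python3 -c "
from mark import *
where();mark()"
[ $i = 1 ] && python3 -m creep '[[0.251,0,-0.177,0,0,0,1],[0.279,0,-0.13,0,0,0,1],[0.297,0,-0.08,0,0,0,1],[0.306,0,-0.027,0,0,0,1],[0.306,0,0.027,0,0,0,1],[0.297,0,0.08,0,0,0,1],[0.279,0,0.13,0,0,0,1],[0.251,0,0.177,0,0,0,1]]' >/dev/null
python3 -c "
from mark import *
where();mark()"; done
python3 -c "
import cv2,glob,os,numpy as np
f=max(glob.glob('pics/m*.png'),key=os.path.getmtime)
cv2.imwrite('pics/c3.png',cv2.resize(cv2.imread(f)[205:300,240:380],None,fx=5,fy=5,interpolation=2))"
```

```text
ee_rot: [0.001, 0.772, 0.636, 0.001]
force: [-0.1, 0.3, -0.4]
gripper_width: 42.4
finger_force: 0.0
clk 11.78 grasp [ 468.7 -105.7   92.7] in vice [-126.1  -28.    92.7] to go tool units [ 1.12   0.051 -0.453] w 10.3 F [-4.5  0.3  4.7] ff 58.7
axes err(deg) [-0.39 -0.08  0.03] q [-0.39  0.06  2.03 -0.    1.06 -0.2 ]
mark px 273.0 278.5 4 wheel y,z [-24.  -37.7] angle from top -2.58 z-only 2.6
clk 12.5 grasp [480.4 -51.7  94.4] in vice [-125.3   27.2   94.4] to go tool units [-1.09   0.005 -0.378] w 10.1 F [-10.7  -4.9  15.1] ff 67.8
axes err(deg) [-0.41  0.01 -0.19] q [-0.27  0.06  2.02 -0.    1.06 -0.08]
mark px 269.4 259.2 35 wheel y,z [-43.8  22.3] angle from top -1.1 z-only 1.04
e_rot: [0.001, 0.772, 0.636, 0.001]
force: [-0.1, -0.9, -0.3]
gripper_width: 42.5
finger_force: 0.0
clk 13.88 grasp [ 468.7 -105.7   92.7] in vice [-126.1  -28.1   92.7] to go tool units [ 1.122  0.051 -0.453] w 10.6 F [-5.   0.4  4.2] ff 58.7
axes err(deg) [-0.39 -0.08  0.02] q [-0.39  0.06  2.03 -0.    1.06 -0.2 ]
mark px 269.1 258.8 31 wheel y,z [-45.7  24.4] angle from top -1.08 z-only 0.98
clk 13.93 grasp [ 468.7 -105.7   92.7] in vice [-126.1  -28.    92.7] to go tool units [ 1.122  0.05  -0.453] w 10.1 F [-4.9  0.2  5.2] ff 58.7
axes err(deg) [-0.39 -0.08  0.03] q [-0.39  0.05  2.03 -0.    1.06 -0.2 ]
mark px 269.1 258.8 31 wheel y,z [-45.7  24.4] angle from top -1.08 z-only 0.98
```

View pics/c3.png

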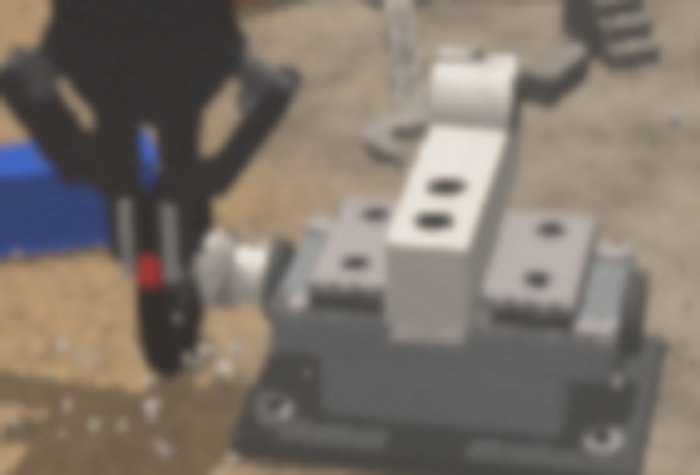

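```bash
python3 -m creep '[[0.251,0,-0.177,0,0,0,1],[0.279,0,-0.13,0,0,0,1],[0.297,0,-0.08,0,0,0,1],[0.306,0,-0.027,0,0,0,1],[0.306,0,0.027,0,0,0,1],[0.297,0,0.08,0,0,0,1],[0.279,0,0.13,0,0,0,1],[0.251,0,0.177,0,0,0,1]]' >/dev/null
python3 -m creep '[[0,0,0,0,0,0,0],[0,0,0,0,0,0,0],[0,0,0,0,0,0,0],[-0.1,0,-0.8,0,0,0,0],[-0.1,0,-0.8,0,0,0,0],[-0.3,0,-0.8,0,0,0,0],[-0.7,0,-0.4,0,0,0,0],[-1,0,0,0,0,0,0]]' |tail -c 100
python3 -m creep '[[-1,0,0,0,0,0,0],[-1,0,0,0,0,0,0],[-1,0,0,0,0,0,0],[-1,0,0,0,0,0,0],[-1,0,0,0,0,0,0],[-1,0,0,0,0,0,0],[-1,0,0,0,0,0,0],[0,0,0,0,0,0,0]]' |tail -c 100
python3 - <<'E'
from mark import *
where();mark()
s=snap('top','top3.png');a=cv2.imread('pics/top3.png')[180:285,285:385]
b=cv2.imread('pics/top0.png')[180:285,285:385]
i=s['frame'].astype(int)
for nm,s in(('0',load('top0.png')),('3',s)):
    i=s['frame'].astype(int)[255:275,300:350]; w=np.clip(i[...,0]-np.maximum(i[...,1],i[...,2])-40,0,None); v,u=np.mgrid[255:275,300:350]
    uv=(u*w).sum()/w.sum(),(v*w).sum()/w.sum(); o,d=ray(s,*uv); n=R.from_euler('z',p[2]).apply([1,0,0]); h=W(p,(-125,0,60),0); k=n@(h-o)/(n@d)
    m=R.from_euler('z',-p[2]).apply(o+k*d-h);print(nm,uv,'y',m[1:],'angle',np.arcsin(m[1]/47))
f=lambda i:cv2.resize(i,None,fx=4,fy=4,interpolation=2)[:,:395]
cv2.imwrite('pics/c4.png',np.hstack([f(b),f(a)]))
E
```

```text
ee_rot: [0.003, 0.771, 0.637, 0.002]
force: [-0.2, -0.1, 0.1]
gripper_width: 43.1
finger_force: 0.0
]
ee_rot: [0.001, 0.772, 0.635, -0.0]
force: [-0.2, 0.6, 0.4]
gripper_width: 42.8
finger_force: 0.0
clk 15.98 grasp [ 436.  -280.4  163.1] in vice [-123.9 -205.7  163.1] to go tool units [ 8.234 -0.017  2.345] w 42.8 F [-0.2  0.6  0.4] ff 0.0
axes err(deg) [-0.21  0.07 -0.15] q [-0.72  0.04  1.89 -0.    1.2  -0.53]
mark hidden
0 (np.float64(319.44592249855407), np.float64(262.12145748987854)) y [16.2758138  41.77899875] angle 0.35361768487670564
3 (np.float64(322.86516290726814), np.float64(262.6481203007519)) y [ 7.00509347 43.28265181] angle 0.14960195163778084
```

View pics/c4.png

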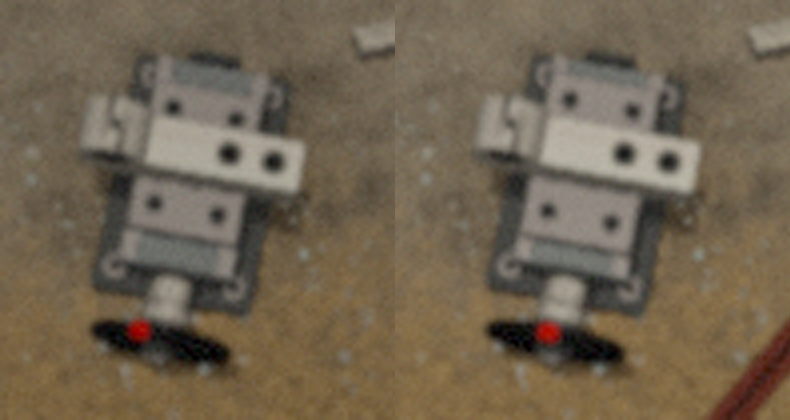

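The mark now sits at crop (549,333). It was at (140,330) in the first view, which is 0.20 rad short, and the jaws are drawn back. One more short push is needed.

```bash
python3 -m creep '[[1,0,0,0,0,0,0],[1,0,0,0,0,0,0],[1,0,0,0,0,0,0],[1,0,0,0,0,0,0],[1,0,0,0,0,0,0],[1,0,0,0,0,0,0],[1,0,0,0,0,0,0],[1,0,0,0,0,0,0]]' |tail -c 100
python3 -m creep '[[0.04,0,0.4,0,0,0,0],[0,0,0.4,0,0,0,0],[0,0,0.4,0,0,0,0],[0,0,0.4,0,0,0,0],[0,0,0.4,0,0,0,0],[0,0,0.345,0,0,0,0],[0,0,0,0,0,0,0],[0,0,0,0,0,0,0]]' |tail -c 100
python3 -c "
from mark import *
where()"
python3 -m creep '[[0,0,0,0,0,0,1],[0,0,0,0,0,0,1],[0,0,0,0,0,0,1],[0,0,0,0,0,0,1],[0,0,0,0,0,0,1],[0,0,0,0,0,0,1],[0,0,0,0,0,0,1],[0,0,0,0,0,0,1]]' | tail -c 100
python3 -m creep '[[0.1,0,-0.01,0,0,0,1],[0.1,0,-0.01,0,0,0,1],[0.1,0,0.01,0,0,0,1],[0.1,0,0.01,0,0,0,1],[0,0,0,0,0,0,1],[0,0,0,0,0,0,1],[0,0,0,0,0,0,1],[0,0,0,0,0,0,1]]' | tail -c 100
python3 -c "
from mark import *
where()"
python3 -m creep '[[0,0,0,0,0,0,0],[0,0,0,0,0,0,0],[0,0,0,0,0,0,0],[0,0,-0.8,0,0,0,0],[0,0,-0.8,0,0,0,0],[-0.3,0,-0.8,0,0,0,0],[-0.7,0,-0.4,0,0,0,0],[-1,0,0,0,0,0,0]]' |tail -c 100
python3 -m creep '[[-1,0,0,0,0,0,0],[-1,0,0,0,0,0,0],[-1,0,0,0,0,0,0],[-1,0,0,0,0,0,0],[-1,0,0,0,0,0,0],[-1,0,0,0,0,0,0],[-1,0,0,0,0,0,0],[0,0,0,0,0,0,0]]' |tail -c 100
cat > mt.py <<'E'
from mark import *
def mt(s):
    i=s['frame'].astype(int)[255:275,300:350]; w=np.clip(i[...,0]-np.maximum(i[...,1],i[...,2])-40,0,None); v,u=np.mgrid[255:275,300:350]
    uv=(u*w).sum()/w.sum(),(v*w).sum()/w.sum(); o,d=ray(s,*uv); n=R.from_euler('z',p[2]).apply([1,0,0]); h=W(p,(-125,0,60),0); k=n@(h-o)/(n@d)
    m=R.from_euler('z',-p[2]).apply(o+k*d-h);print(np.round(uv,2),'yz',m[1:].round(1),'angle',np.arcsin(m[1]/47).round(3))
E
python3 - <<'E'
from mt import *
where(); mt(snap('top','top4.png'))
where(tgt=W(p,(0,12,108),1))
# refine block pose in the top image: project predicted corners for check
s=load('top4.png'); print(proj(s,[W(p,q,1) for q in((17,-75,122.5),(-17,-75,122.5),(17,28,122.5),(-17,28,122.5))]).round(1).tolist(), [ (285+u/4,180+v/4) for u,v in((305,143),(298,195),(150,120),(147,168))])
E
```

```text
.7]
ee_rot: [-0.0, 0.771, 0.637, 0.0]
force: [-0.3, 0.7, 0.2]
gripper_width: 42.9
finger_force: 0.0
e_rot: [-0.001, 0.772, 0.636, -0.001]
force: [0.5, -0.1, 0.3]
gripper_width: 42.9
finger_force: 0.0
clk 17.42 grasp [473.9 -79.3 103.2] in vice [-126.3   -1.1  103.2] to go tool units [ 0.043  0.051 -0.033] w 42.9 F [ 0.5 -0.1  0.3] ff 0.0
axes err(deg) [-0.32 -0.1   0.03] q [-0.33  0.04  2.02 -0.    1.08 -0.14]
]
ee_rot: [0.0, 0.771, 0.636, -0.0]
force: [-4.0, -0.1, 5.4]
gripper_width: 10.1
finger_force: 58.9
e_rot: [0.001, 0.771, 0.636, -0.002]
force: [-4.9, -9.9, 3.8]
gripper_width: 9.8
finger_force: 58.7
clk 18.75 grasp [476.1 -71.3 104.7] in vice [-125.7    7.1  104.7] to go tool units [-0.285  0.025  0.031] w 9.8 F [-4.9 -9.9  3.8] ff 58.7
axes err(deg) [-0.39 -0.05 -0.25] q [-0.31  0.04  2.02 -0.    1.08 -0.12]
]
ee_rot: [0.002, 0.77, 0.638, 0.002]
force: [0.6, -0.4, 0.1]
gripper_width: 42.8
finger_force: 0.0
]
ee_rot: [0.001, 0.772, 0.635, -0.0]
force: [-0.4, 0.4, 1.0]
gripper_width: 42.4
finger_force: 0.0
clk 20.08 grasp [ 433.3 -293.7  174.5] in vice [-123.9 -219.3  174.5] to go tool units [ 8.778 -0.01   2.801] w 42.4 F [-0.4  0.4  1. ] ff 0.0
axes err(deg) [-0.23  0.05 -0.13] q [-0.75  0.04  1.87 -0.    1.23 -0.55]
[320.14 262.19] yz [14.4 42.7] angle 0.311
clk 20.13 grasp [ 433.5 -291.7  174.2] in vice [-124.1 -217.3  174.2] to go tool units [9.269 4.999 2.649] w 42.9 F [-0.4  0.1 -0.1] ff 0.0
axes err(deg) [-0.22  0.03 -0.02] q [-0.74  0.04  1.87  0.    1.23 -0.55]
[[361.3, 215.1], [359.2, 227.3], [323.5, 208.5], [321.3, 220.6]] [(361.25, 215.75), (359.5, 228.75), (322.5, 210.0), (321.75, 222.0)]
```

The mark is back within 0.04 rad (2 mm at the rim), so the turn is done. Next I go above the block's balance point.

```bash
python3 -m creep '[[0,0,-1,0,0,0.05,-0.4],[0.5,0.2,-0.6,0,0,0,-0.4],[0.9,0.5,-0.4,0,0,0,-0.4],[0.9,0.5,0,0,0,0,-0.4],[0.9,0.5,0,0,0,0,-0.4],[0.9,0.5,0,0,0,0,-0.4],[0.9,0.5,0,0,0,0,-0.4],[0.9,0.5,0,0,0,0,-0.4]]' |tail -c 100
python3 -m creep '[[0.9,0.5,0,0,0,0,-0.4],[0.9,0.5,0,0,0,0,-0.4],[0.9,0.5,0,0,0,0,-0.4],[0.67,0.25,0,0,0,0,-0.4],[0,0,0.5,0,0,0,-0.4],[0,0,0.5,0,0,0,-0.4],[0,0,0,0,0,0,-0.4],[0,0,0,0,0,0,-0.4]]' |tail -c 100
python3 - <<'E'
from mt import *
where(tgt=W(p,(0,12,108),1))
s=snap('side','side5.png'); b=cv2.imread('pics/side5.png')[165:305,260:400]
st=arm.get_state();Rm=rot(st['ee_rot']);C=lambda P:((proj(s,P)-[260,165])*4).round(0).tolist()
print('mid tip',C(np.array(st['position'])+Rm.apply([0,0,165])),'bal top',C(W(p,(0,12,122.5),1)),'end top',C(W(p,(-17,-75,122.5),1)),C(W(p,(17,-75,122.5),1)),C(W(p,(17,28.5,122.5),1)))
cv2.imwrite('pics/c5.png',cv2.resize(b,None,fx=4,fy=4,interpolation=2))
E
```

```text
1]
ee_rot: [-0.0, 0.773, 0.635, 0.0]
force: [0.4, -0.9, -0.2]
gripper_width: 59.6
finger_force: 0.0
e_rot: [-0.002, 0.773, 0.634, -0.001]
force: [-0.3, 0.1, 1.1]
gripper_width: 59.7
finger_force: 0.0
clk 21.47 grasp [598.5 -86.8 197. ] in vice [ -2.5  16.  197. ] to go tool units [-0.044  0.116  3.558] w 59.7 F [-0.3  0.1  1.1] ff 0.0
axes err(deg) [-0.06 -0.23  0.05] q [-0.27  0.22  1.63 -0.    1.3  -0.08]
mid tip [[286.0, 164.0]] bal top [[288.0, 277.0]] end top [[229.0, 353.0]] [[296.0, 358.0]] [[324.0, 266.0]]
```

View pics/c5.png

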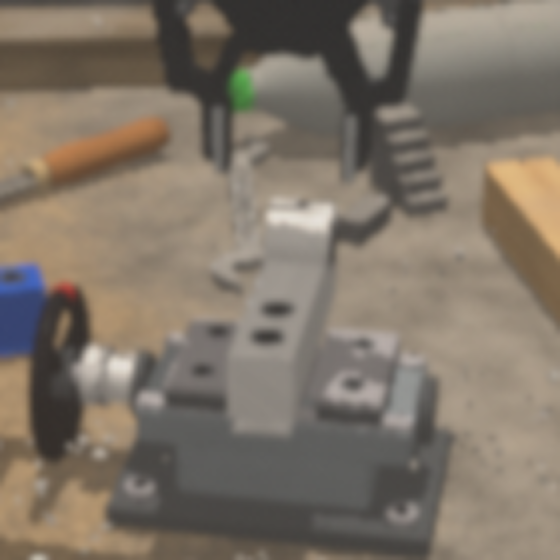

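Finger inner faces are at about (226,345), giving a mid-point of 285 against a predicted 286. The block's end edge at (229,358)–(298,362) also matches the fit. Going down to grip.

```bash
python3 -m creep '[[-0.04,0.07,0.6,0,0,0,-0.4],[0,0,0.6,0,0,0,-0.4],[0,0,0.6,0,0,0,-0.4],[0,0,0.6,0,0,0,-0.4],[0,0,0.6,0,0,0,-0.4],[0,0,0.35,0,0,0,-0.4],[0,0,0.2,0,0,0,-0.4],[0,0,0,0,0,0,-0.4]]' |tail -c 100
python3 -c "
from mark import *
where(tgt=W(p,(0,12,108),1))"
python3 -m creep '[[0,0,0,0,0,0,1],[0,0,0,0,0,0,1],[0,0,0,0,0,0,1],[0,0,0,0,0,0,1],[0,0,0,0,0,0,1],[0,0,0,0,0,0,1],[0,0,0,0,0,0,1],[0,0,0,0,0,0,1]]' |tail -c 100
python3 -c "
from mark import *
where(tgt=W(p,(0,12,108),1))"
```

```text
e_rot: [-0.001, 0.773, 0.634, -0.0]
force: [-0.7, -0.6, -0.5]
gripper_width: 59.8
finger_force: 0.0
clk 22.18 grasp [601.1 -88.5 109.5] in vice [  0.3  14.8 109.5] to go tool units [ 0.003 -0.013  0.06 ] w 59.8 F [-0.7 -0.6 -0.5] ff 0.0
axes err(deg) [-0.03 -0.09  0.02] q [-0.28  0.32  1.69  0.    1.14 -0.08]

ee_rot: [0.001, 0.773, 0.634, 0.0]
force: [-3.2, -0.2, 6.1]
gripper_width: 33.1
finger_force: 61.8
clk 22.85 grasp [602.5 -88.5 111.8] in vice [  1.7  15.1 111.8] to go tool units [-0.01  -0.068  0.152] w 33.1 F [-3.2 -0.2  6.1] ff 61.8
axes err(deg) [-0.08  0.1  -0.04] q [-0.28  0.31  1.69 -0.    1.14 -0.08]
```

```bash
python3 -m creep '[[0,0,-0.05,0,0,0,1],[0,0,-0.1,0,0,0,1],[0,0,-0.15,0,0,0,1],[0,0,-0.15,0,0,0,1],[0,0,-0.15,0,0,0,1],[0,0,-0.15,0,0,0,1],[0,0,-0.15,0,0,0,1],[0,0,-0.1,0,0,0,1]]' |tail -c 100
python3 -c "
from mark import *
where(tgt=W(p,(0,12,208),1))
from h import *
snap('side','side6.png');cv2.imwrite('pics/c6.png',cv2.resize(cv2.imread('pics/side6.png')[165:305,260:400],None,fx=4,fy=4,interpolation=2))"
```

```text
0]
ee_rot: [0.0, 0.773, 0.634, 0.0]
force: [0.7, -0.3, -5.1]
gripper_width: 33.2
finger_force: 60.6
clk 23.52 grasp [602.  -88.2 136. ] in vice [  1.1  15.3 136. ] to go tool units [-0.016 -0.043 -2.881] w 33.2 F [ 0.7 -0.3 -5.1] ff 60.6
axes err(deg) [-0.08  0.03 -0.01] q [-0.28  0.28  1.67  0.    1.18 -0.08]
```

View pics/c6.png

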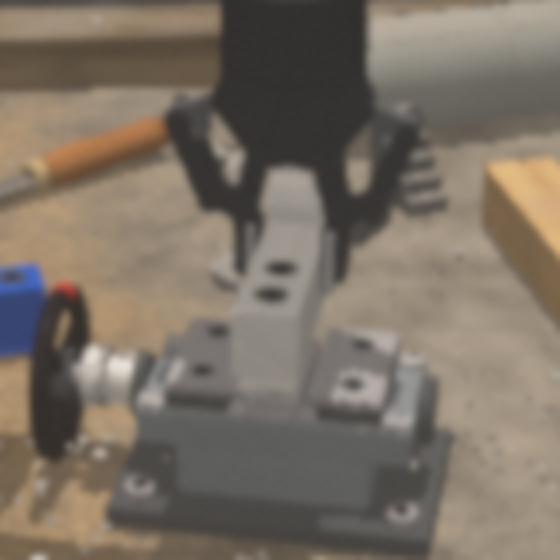

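The block came free with no snag: its foot is out of the jaws at (270,395), level, and the wrist carries about 5 N. Finishing the lift.

```bash
python3 -m creep '[[0,0,-0.2,0,0,0,1],[0,0,-0.3,0,0,0,1],[0,0,-0.3,0,0,0,1],[0,0,-0.3,0,0,0,1],[0,0,-0.3,0,0,0,1],[0,0,-0.3,0,0,0,1],[0,0,-0.3,0,0,0,1],[0,0,-0.3,0,0,0,1]]' |tail -c 100
python3 -m creep '[[0,0,-0.3,0,0,0,1],[0,0,-0.25,0,0,0,1],[0,0,-0.15,0,0,0,1],[0,0,-0.05,0,0,0,1],[0,0,0,0,0,0,1],[0,0,0,0,0,0,1],[0,0,0,0,0,0,1],[0,0,0,0,0,0,1]]' |tail -c 100
python3 -m creep '[[0,0,0,0,0,0,1],[0,0,0,0,0,0,1],[0,0,0,0,0,0,1],[0,0,0,0,0,0,1],[0,0,0,0,0,0,1],[0,0,0,0,0,0,1],[0,0,0,0,0,0,1],[0,0,0,0,0,0,1]]' |tail -c 100
python3 -c "
from mark import *
where(tgt=W(p,(0,12,208),1))
from h import *
snap('side','side7.png');cv2.imwrite('pics/c7.png',cv2.resize(cv2.imread('pics/side7.png')[145:305,250:400],None,fx=3.7,fy=3.7,interpolation=2))"
```

```text
]
ee_rot: [0.0, 0.773, 0.634, 0.0]
force: [-0.2, -0.8, -6.2]
gripper_width: 33.2
finger_force: 60.5

ee_rot: [-0.0, 0.773, 0.634, -0.0]
force: [0.4, -0.2, -5.6]
gripper_width: 33.1
finger_force: 60.5
]
ee_rot: [0.0, 0.773, 0.634, 0.0]
force: [-0.5, -0.3, -5.4]
gripper_width: 33.4
finger_force: 60.5
clk 25.57 grasp [601.8 -88.2 211.6] in vice [  0.9  15.3 211.6] to go tool units [-0.016 -0.037  0.144] w 33.4 F [-0.5 -0.3 -5.4] ff 60.5
axes err(deg) [-0.08  0.   -0.  ] q [-0.28  0.21  1.61 -0.    1.32 -0.08]
```

View pics/c7.png

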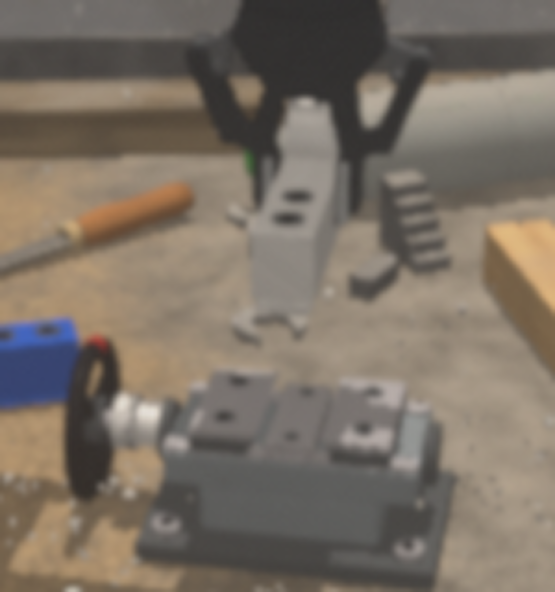

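The block hangs level about 100 mm above the empty seat at (300,425). The mark is near the top of the wheel at (97,342), and nothing else has moved.

```bash
python3 -c "
from cell import arm
print(arm.sign_off())"
```

```text
the job is handed in; nothing more can be done
None
```

I wound the handwheel one full turn anticlockwise (red mark within about 0.04 rad of where it started), lifted the aluminium pillow block straight out, and handed the job in after about 26 s with it held level and still about 100 mm above its seat.

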